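# Lay the pipette on its rest

### The arm

A 6-joint arm with a two-finger parallel gripper is mounted at the origin on a cart in front of the work surface, level with it; the furniture and walls round the work are solid. World frame = base frame: x ahead of the robot, y to its left, z up, the work surface at z = 0. Lengths are in m, angles in degrees, forces in N, time in s.
With the tool pointing down it reaches from about 0.4 to 0.825 m from the base axis. Payload 7 kg.
Tool frame: the origin (TCP) lies midway between the tips of the shut fingers; the grasp point (between the pads) lies 19 mm behind it; z points along the fingers, y is the line along which they close (so a half turn about z gives the same grasp; the last joint's range is limited). The gripper opens to 88 mm and grips with 3 to 60 N. Pads are 19 mm wide; open, the fingers measure 130 mm over their backs; the gripper's body (78 mm by 193 mm) begins 47 mm behind the grasp point.
Start: joints at [91.908, 20.546, 0.682, 0, -70.136, -16.507], TCP at [0.17, 0.653, 0.227] pointing down, gripper open.
Joint ranges: [-176.03, 176.03], [-82.01, 121.73], [-58.28, 71.71], [-173.87, 95.51], [-174.79, -0.11], [-173.66, 173.66]. Speed limits (degrees/s): [136.94, 136.94, 172.46, 180, 180, 180].

### API

Orientations are given as [roll, pitch, yaw] about the fixed x, y, z axes, in that order (R = Rz(yaw) Ry(pitch) Rx(roll)).
In Python, from plant import r gives the robot as it stands.
- The arm moves only by the tool carry_out, never from a script. Its argument "deltas" is a list of rows, each a list of 3 entries, a list of its own where there are three numbers: the opening, from 0 (shut) to 1 (fully open), then the shift along the tool's x, y, z in mm, then the turn, a rotation vector about the tool's x, y, z in rad. In form: [[gripper, [tx, ty, tz], [rx, ry, rz]], ...]. A call has 1 to 12 rows; each row is the pose to reach, as a shift and turn from the pose commanded when the call began, along the tool's axes at that moment; what a row does not reach only later rows make up. A row lasts 1/10 s, in which the tool goes at most 50 mm and 8.59 degrees, less where a joint would pass 70% of its speed; a pose out of reach is approached as far as the arm can. A call with a gripper value outside its range is refused whole. The fingers move at their own pace and stop on an object; "squeeze" is the grip in N (left out, the last holds). Time passes only in rows, so rows that repeat a pose let the fingers close. It gives the time, the measured TCP pose, the force, the opening and the grip force at its end, in the units of the state.
- r.get_state(): the state, without advancing time (a new reading comes with each control period).
- r.capture(name): name is "scene" or "top"; returns (picture, depth): 384x512x3 uint8, red, green, blue; 384x512 float32, m along the optical axis (not along the pixel's ray), 0 where there is no reading.
- r.get_calibration(name): a dict with "fov_y" (degrees; the focal length in pixels is half the picture's height over the tangent of half this angle, whatever the lens; pixels are square), "cx", "cy" (the principal point, pixels), "distortion" ([k1, k2, p1, p2, k3] as OpenCV has them; the pictures are not rectified), "view" (4x4, takes a point from world to camera coordinates). Camera axes: x right, y down, z forward; pixel columns grow to the right and rows downward; lengths in m; the calibration is good to about 2 mm. A picture is of the moment at which its call begins. get_calibration takes no time and is no camera call.
- r.close_job(): hands the job in; it is judged then, once.
The state is a dict: "time_s": time; "joints": joint angles; "qd": joint speeds; "joint_torque": joint torques, N m; "tcp_pos": TCP position; "eef_rot": TCP orientation; "contact_force": force on the tool from outside, world axes, zero at the start; "moment": the same for the moment, N m; "gripper_width": finger opening in m; "gripper_force": force on a finger pad.
Only numpy, scipy, OpenCV 4.12 (cv2) and the standard library are available. Lean on these libraries where they do the work, as an engineer would, in place of code of your own. Each camera call takes 0.05 s, during which the arm holds its last target. There are 200 camera calls.

### The job

Pick up the white pipette from the worktop and lay it level on the two-saddle pipette rest, with its thick handle in the wide blue saddle, its thin nozzle in the narrow grey saddle, and roughly centred along the rest. Set it down gently rather than dropping it, let go, and leave the yellow screwdriver where it lies.

Things in the scene. Friction and masses are not known exactly. Their poses are not given: they have to be found in the camera images.
- micropipette: White pipette, 239 mm long, 90 g, lying flat. Origin on its underside, z up, y along it. Thick handle, flat-sided, y -103 to -3 mm, x -14 to +12 mm, 28 mm high, blue push button at the -y end. Thin nozzle y -3 to +118 mm, 10 mm wide and high, centred at x = -1 mm. Both rest on the same level underside (z = 0).
- handle_grip (a point): Good place to grip the pipette's handle, fingers closing along the pipette's x: mid-height in the handle at (-1, -30, 14) mm in the pipette's frame, near its centre of mass; it comes between the saddles when the pipette lies on the rest. The handle is 26 mm wide here. Axes as the pipette's.
- pipette_rest: Fixed rest. White base 80 x 180 x 8 mm, long along y; origin centre of its underside, z up. Two saddles 14 mm thick in y: wide blue at y = -70 mm, 60 mm between cheeks (in x); narrow grey at y = +70 mm, 36 mm between cheeks. Flat seats at z = 60 mm; cheeks 8 mm thick, 16 mm above seats; open between. Ideal: pipette origin 60 mm above this origin, y axes alike.
- screwdriver: Bystander: screwdriver with a yellow handle, 182 mm long, 25 mm thick, lying at the back of the free worktop; leave it where it lies. Origin on its underside, midway along.

How it is judged:
By the outcome, as a careful person would: the job done as asked, in the order asked, and still so for the second after the job is handed in, with the robot touching nothing.
It also fails if it takes over 34 s, if anything falls off the work surface, if the arm or the gripper's body presses on something with over 40 N, if the wrist force passes 120 N, or if a joint passes its speed limit or range.

## Working session

There is one attempt and no reset: what is moved stays moved. The work goes in short steps, Python scripts to look and compute and a tool call to move; the robot and the scene stay as the last step left them, time stands still between calls to the robot, and variables do not carry over. Pictures are saved under pics/ and viewed, at most 10 in all, crops included, and the job is handed in when it is done.

Besides the shell and the picture viewer there is one more tool, called after "Request:" as name(argument=value, ...) on one line, values as JSON. carry_out: Moves the arm, as the interface text tells. Its arguments: {"type":"object","properties":{"deltas":{"type":"array"},"squeeze":{"type":"number"}},"required":["deltas"]}

```bash
mkdir -p pics
cat > h.py <<'E'
import numpy as np, cv2
from plant import r
def cal(n):
    c=r.get_calibration(n); f=192/np.tan(np.radians(c["fov_y"])/2)
    K=np.array([[f,0,c["cx"]],[0,f,c["cy"]],[0,0,1]]); return K,np.array(c["distortion"],float),np.array(c["view"])
def ray(n,pts):
    K,D,V=cal(n); p=cv2.undistortPoints(np.array(pts,float).reshape(-1,1,2),K,D).reshape(-1,2)
    return np.c_[p,np.ones(len(p))],V
def onplane(n,pts,z):
    d,V=ray(n,pts); R=V[:3,:3]; o=-R.T@V[:3,3]; w=d@R
    return o+w*((z-o[2])/w[:,2])[:,None]
def bydepth(n,pts,dep):
    d,V=ray(n,pts); z=np.array([np.median(dep[int(v)-1:int(v)+2,int(u)-1:int(u)+2]) for u,v in pts])
    return (d*z[:,None]-V[:3,3])@V[:3,:3]
E
python3 - <<'E'
from h import *
for n in("scene","top"):
    p,d=r.capture(n); cv2.imwrite(f"pics/{n}0.png",p[:,:,::-1]); np.save(n+"0.npy",d)
    c=r.get_calibration(n); print(n,c)
print(r.get_state())
E
```

```text
scene {'fov_y': 45.41946380528155, 'cx': 258.3164582319823, 'cy': 189.3254170932976, 'distortion': array([-0.10114946,  0.        ,  0.        ,  0.        ,  0.        ]), 'view': array([[ 0.88795292, -0.45990445,  0.00524462, -0.47530897],
       [-0.31242792, -0.61150494, -0.72694601,  0.20122364],
       [ 0.33753282,  0.64385527, -0.68667459,  1.07284849],
       [ 0.        ,  0.        ,  0.        ,  1.        ]])}
top {'fov_y': 52.01704601194643, 'cx': 260.2160919483356, 'cy': 197.19007598568032, 'distortion': array([-0.06918534,  0.        ,  0.        ,  0.        ,  0.        ]), 'view': array([[ 0.02202536, -0.99959984,  0.01774921, -0.01905877],
       [-0.98569515, -0.02467933, -0.16672133,  0.53963921],
       [ 0.16709266, -0.01382321, -0.98584429,  0.8545471 ],
       [ 0.        ,  0.        ,  0.        ,  1.        ]])}
{'time_s': 0.1, 'joints': array([ 9.19106546e+01,  2.05872155e+01,  6.39976081e-01, -1.98015015e-02,
       -7.01363183e+01, -1.65039547e+01]), 'qd': array([ 0.05386998, -0.10018674,  0.17141186,  0.09688188, -0.00435592,
       -0.061428  ]), 'joint_torque': array([-7.48153343e-04, -5.84164488e+01,  2.93749738e+01,  7.01553851e+00,
        1.01087141e-02, -5.34005301e-05]), 'tcp_pos': array([0.17000704, 0.65278681, 0.22571843]), 'eef_rot': array([ 1.79914596e+02, -5.89082237e-03, -1.46000375e+01]), 'contact_force': array([-0.52738445,  0.29617884, -0.56301267]), 'moment': array([-0.02065841,  0.04071226,  0.00654155]), 'gripper_force': 0.0, 'gripper_width': 0.08769364892529892}
```

View pics/top0.png

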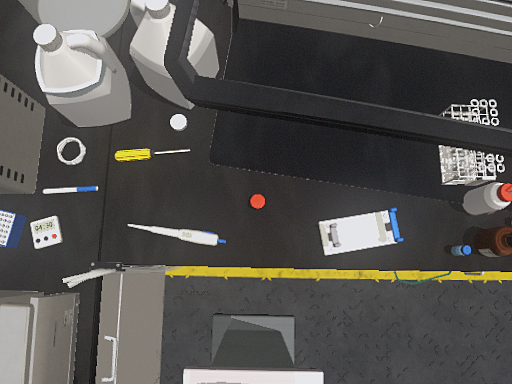

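View pics/scene0.png

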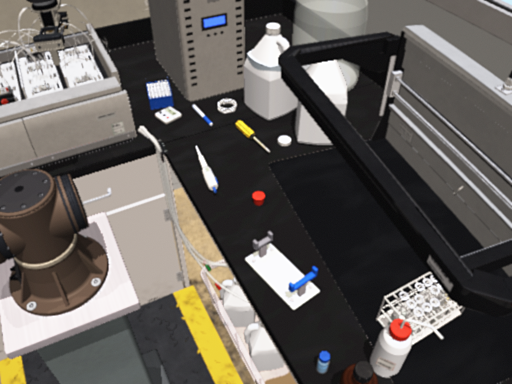

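The top view shows the pipette from its nozzle tip at (128,225) to its button at (225,241). The rest runs from the grey saddle at about (333,235) to the blue one at about (395,225), and the screwdriver is at (115–190,153). A black frame overhangs further back.

Run:
```python
from h import *
p=cv2.imread("pics/top0.png")
a=cv2.resize(p[205:265,120:235],None,fx=6,fy=6,interpolation=cv2.INTER_CUBIC)
b=cv2.resize(p[200:262,310:410],None,fx=6,fy=6,interpolation=cv2.INTER_CUBIC)
cv2.imwrite("pics/a.png",a);cv2.imwrite("pics/b.png",b)
d=np.load("top0.npy")
pts=[(210,239),(195,235),(165,231),(345,245),(360,230),(333,236),(395,225),(398,238),(300,250),(258,200),(250,100),(200,90),(300,107),(400,125)]
for q,x in zip(pts,bydepth("top",pts,d)): print(q,x.round(4))
```

```text
(210, 239) [0.4428 0.106  0.0301]
(195, 235) [0.4513 0.1411 0.0273]
(165, 231) [0.4595 0.2133 0.0161]
(345, 245) [ 0.4372 -0.2093  0.0065]
(360, 230) [ 0.4734 -0.2457  0.0069]
(333, 236) [ 0.454  -0.1703  0.0594]
(395, 225) [ 0.4815 -0.3118  0.0594]
(398, 238) [ 0.4512 -0.312   0.0749]
(300, 250) [ 0.4236 -0.1035  0.0009]
(258, 200) [ 0.5367 -0.0016  0.0245]
(250, 100) [0.6437 0.0174 0.3484]
(200, 90) [0.6586 0.0972 0.3484]
(300, 107) [ 0.6345 -0.0617  0.3482]
(400, 125) [ 0.6104 -0.2212  0.3476]
```

View pics/a.png

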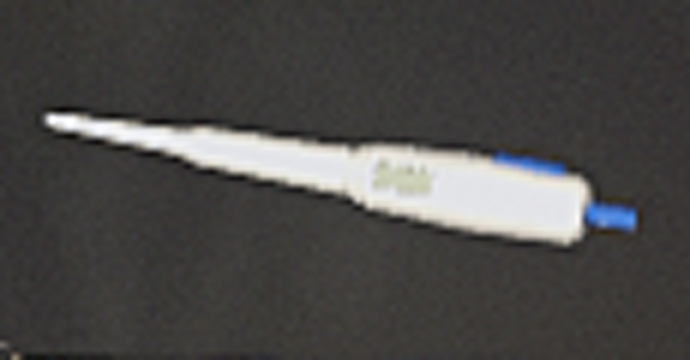

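View pics/b.png

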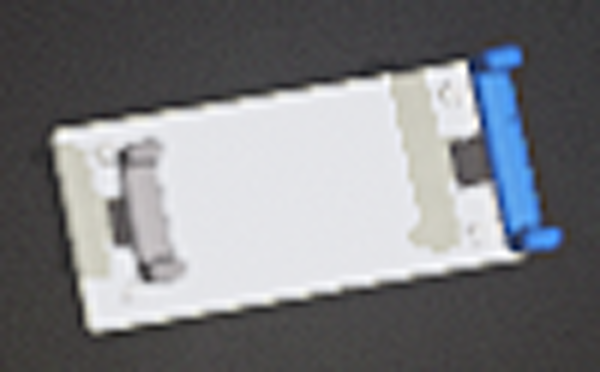

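The pipette crop shows the nozzle tip at crop (45,120), the handle/nozzle step at about (355,175), the handle's back end at (588,210) and the button end at (636,218). The rest crop shows base corners at (53,130), (93,330), (521,258) and (470,62), grey cheek tops at about (140,152) and (165,270), and blue cheek tops at about (500,57) and (541,238).

Run:
```python
from h import *
A=lambda q:(120+q[0]/6-.4,205+q[1]/6-.4); B=lambda q:(310+q[0]/6-.4,200+q[1]/6-.4)
tip=onplane("top",[A((45,120))],.005)[0]; but=onplane("top",[A((636,218))],.014)[0]
print("tip",tip,"but",but,"len",np.linalg.norm((tip-but)[:2]))
u=(tip-but)[:2];u/=np.linalg.norm(u);print("yaw of y axis",np.degrees(np.arctan2(u[1],u[0])))
bc=onplane("top",[B(q) for q in[(53,130),(93,330),(521,258),(470,62)]],.008)[:,:2]
print(bc,"sides",[np.linalg.norm(bc[i]-bc[i-1]) for i in range(4)],"centre",bc.mean(0))
g=(bc[0]+bc[1]-bc[2]-bc[3]);print("rest yaw",np.degrees(np.arctan2(g[1],g[0])))
ch=onplane("top",[B(q) for q in[(140,152),(165,270),(500,57),(541,238)]],.076)[:,:2]
print(ch,np.linalg.norm(ch[0]-ch[1]),np.linalg.norm(ch[2]-ch[3]),ch[:2].mean(0),ch[2:].mean(0))
g=ch[:2].mean(0)-ch[2:].mean(0);print("saddles d",np.linalg.norm(g),"centre",ch.mean(0),"yaw",np.degrees(np.arctan2(g[1],g[0])))
# depth clouds
d=np.load("top0.npy")
def cloud(n,d,u0,u1,v0,v1):
    U,V=np.meshgrid(np.arange(u0,u1),np.arange(v0,v1)); q=np.c_[U.ravel(),V.ravel()].astype(float)
    dd,M=ray(n,q); z=d[v0:v1,u0:u1].ravel(); P=(dd*z[:,None]-M[:3,3])@M[:3,:3]; return P[z>0]
for nm,n,box,dd in[("top","top",(115,235,215,255),d),("scene","scene",(185,230,140,200),np.load("scene0.npy"))]:
    P=cloud(n,dd,*box); H=P[(P[:,2]>.02)&(P[:,2]<.04)]; N=P[(P[:,2]>.006)]
    for nmm,Q in(("handle",H),("all",N)):
        r_=cv2.minAreaRect(Q[:,:2].astype(np.float32)*1000); print(nm,nmm,len(Q),r_,np.median(Q[:,2]))
```

```text
tip [0.47306233 0.30693098 0.005     ] but [0.44017367 0.07136695 0.014     ] len 0.23784885510634038
yaw of y axis 82.05193313238063
[[ 0.49189142 -0.14610312]
 [ 0.41382812 -0.16175138]
 [ 0.44505598 -0.33269768]
 [ 0.52292752 -0.31437866]] sides [np.float64(0.17111370136723184), np.float64(0.07961625114706214), np.float64(0.17377518884621093), np.float64(0.0799972708621927)] centre [ 0.46842576 -0.23873271]
rest yaw 100.40083362689319
[[ 0.47699874 -0.16692751]
 [ 0.43417645 -0.17580455]
 [ 0.51525626 -0.30225279]
 [ 0.44843211 -0.31553328]] 0.04373271773584652 0.06813104334186411 [ 0.4555876  -0.17136603] [ 0.48184418 -0.30889304]
saddles d 0.14001102223230086 centre [ 0.46871589 -0.24012953] yaw 100.80880567847657
top handle 452 ((448.59326171875, 134.7156982421875), (127.33707427978516, 29.10919761657715), 81.97341918945312) 0.026059321350798106
top all 717 ((454.85302734375, 183.5806884765625), (225.83584594726562, 29.751264572143555), 82.26127624511719) 0.022899367584193926
scene handle 214 ((448.46148681640625, 135.69564819335938), (134.98936462402344, 28.423158645629883), 82.97773742675781) 0.026241882052548727
scene all 322 ((445.6533203125, 181.32620239257812), (224.634033203125, 47.3757438659668), 81.96051025390625) 0.023561798704595033
```

Run:
```python
from h import *
for n in("top","scene"):
    d=np.load(n+"0.npy"); V,U=np.mgrid[0:384,0:512]; q=np.c_[U.ravel(),V.ravel()].astype(float)
    dd,M=ray(n,q); z=d.ravel(); P=((dd*z[:,None]-M[:3,3])@M[:3,:3])[z>0]
    print(n)
    for y in np.arange(.85,-.5,-.1):
        print(f"{y:.2f}",[ (lambda s: f"{s.max():.2f}" if len(s) else "--")(P[(abs(P[:,0]-x)<.05)&(abs(P[:,1]-y)<.05)&(P[:,2]>-.3)][:,2]) for x in np.arange(.05,.7,.1)])
```

```text
top
0.85 ['--', '--', '--', '--', '--', '--', '--']
0.75 ['--', '--', '--', '--', '--', '--', '--']
0.65 ['--', '--', '--', '0.00', '0.03', '0.04', '--']
0.55 ['--', '--', '--', '0.16', '0.06', '0.17', '0.19']
0.45 ['--', '0.22', '0.22', '0.22', '0.02', '0.02', '0.02']
0.35 ['-0.09', '0.16', '0.16', '0.15', '0.00', '0.02', '0.03']
0.25 ['--', '--', '--', '0.00', '0.02', '0.00', '0.03']
0.15 ['--', '0.00', '--', '0.00', '0.03', '0.00', '0.35']
0.05 ['--', '0.00', '--', '0.00', '0.03', '0.03', '0.36']
-0.05 ['--', '0.00', '--', '0.00', '0.01', '0.03', '0.36']
-0.15 ['--', '0.00', '--', '0.00', '0.08', '0.02', '0.35']
-0.25 ['--', '--', '--', '0.00', '0.01', '0.35', '0.35']
-0.35 ['--', '--', '--', '0.00', '0.08', '0.35', '0.35']
-0.45 ['--', '--', '--', '0.00', '0.06', '0.35', '0.35']
scene
0.85 ['0.20', '0.20', '0.23', '0.23', '0.01', '0.28', '--']
0.75 ['0.34', '0.35', '0.34', '0.24', '0.01', '0.31', '--']
0.65 ['0.34', '0.43', '0.40', '0.26', '0.07', '0.35', '--']
0.55 ['0.34', '0.34', '0.28', '0.23', '0.05', '0.37', '0.36']
0.45 ['0.24', '0.23', '0.22', '0.23', '0.02', '0.02', '0.02']
0.35 ['0.18', '0.17', '0.18', '0.17', '0.01', '0.02', '0.03']
0.25 ['--', '--', '--', '0.01', '0.02', '0.01', '0.03']
0.15 ['0.00', '0.01', '--', '0.01', '0.03', '0.01', '0.35']
0.05 ['0.28', '0.26', '--', '0.00', '0.03', '0.03', '0.36']
-0.05 ['0.28', '0.26', '--', '0.00', '0.01', '0.03', '0.36']
-0.15 ['0.03', '0.01', '--', '0.00', '0.08', '0.02', '0.36']
-0.25 ['--', '--', '--', '0.01', '0.01', '0.35', '0.35']
-0.35 ['--', '--', '--', '0.01', '0.08', '0.35', '0.35']
-0.45 ['--', '--', '--', '0.01', '0.06', '0.35', '0.35']
```

Request:
carry_out(deltas=[[1, [0, 0, -45], [0, 0, 0]], [1, [0, 0, -90], [0, 0, 0]], [1, [0, 0, -130], [0, 0, 0]], [1, [33, 34, -130], [0, 0, 0.12]], [1, [66, 68, -130], [0, 0, 0.24]], [1, [99, 102, -130], [0, 0, 0.36]], [1, [132, 136, -130], [0, 0, 0.48]], [1, [165, 170, -130], [0, 0, 0.6]], [1, [198, 204, -130], [0, 0, 0.72]], [1, [231, 238, -130], [0, 0, 0.84]], [1, [264, 272, -130], [0, 0, 0.96]], [1, [297, 306, -130], [0, 0, 1.08]]])

```text
time_s: 1.3
tcp_pos: [0.3807, 0.2803, 0.3566]
eef_rot: [-180.0, 0.0, -76.7]
contact_force: [1.1, 0.5, -0.4]
gripper_width: 0.0878
gripper_force: 0.0
```

Request:
carry_out(deltas=[[1, [45, -14, 30], [0, 0, 0.125]], [1, [90, -28, 70], [0, 0, 0.25]], [1, [135, -42, 110], [0, 0, 0.375]], [1, [135, -42, 155], [0, 0, 0.375]], [1, [135, -42, 200], [0, 0, 0.375]], [1, [135, -42, 240], [0, 0, 0.375]], [1, [135, -42, 257], [0, 0, 0.375]], [1, [135, -42, 257], [0, 0, 0.375]], [1, [135, -42, 257], [0, 0, 0.375]]])

```text
time_s: 2.2
tcp_pos: [0.4532, 0.1609, 0.1001]
eef_rot: [-180.0, -0.0, -97.9]
contact_force: [-0.1, 0.0, 0.7]
gripper_width: 0.0876
gripper_force: 0.0
```

Run:
```python
from h import *
p,d=r.capture("top"); q,e=r.capture("scene")
s=r.get_state(); print(s["tcp_pos"],s["eef_rot"],s["joints"].round(1))
a=cv2.resize(p[180:270,110:250],None,fx=4,fy=4,interpolation=cv2.INTER_CUBIC); b=cv2.resize(q[100:220,140:280],None,fx=3,fy=3,interpolation=cv2.INTER_CUBIC)
w=np.zeros((600,560,3),np.uint8); w=np.zeros((360+240+0,700,3),np.uint8); a=cv2.resize(p[190:260,110:250],(480,240)); w[:240,:480]=a; w[240:,:420]=b
cv2.imwrite("pics/hover.png",w[:,:,::-1])
```

```text
[0.45380092 0.16164431 0.1011735 ] [-1.79888271e+02  1.07149564e-01 -9.79340332e+01] [ 43.1   9.5 -33.    0.  -47.4 -51. ]
```

View pics/hover.png

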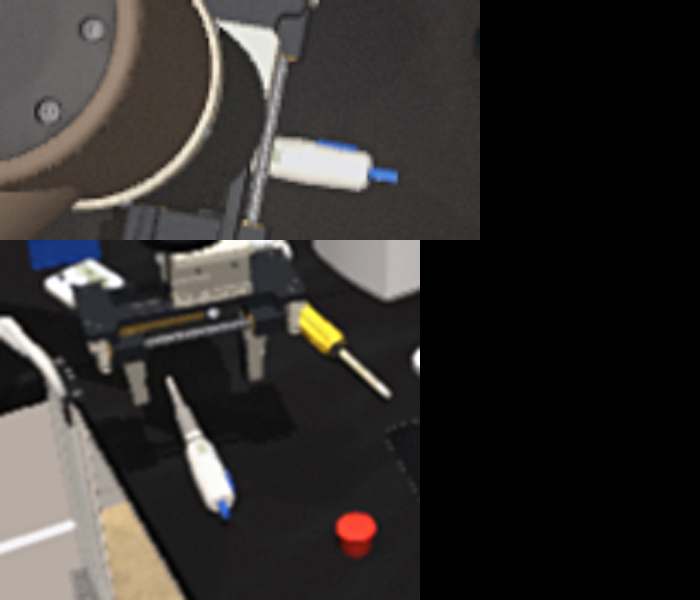

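The hover view shows the open fingers straddling the pipette's line, fingertips at crop (138,395) and (255,375). The pipette has not moved (button at crop (385,177) in the top view). I'm descending to it now.

Request:
carry_out(deltas=[[1, [0, 0, 30], [0, 0, 0]], [1, [0, 0, 60], [0, 0, 0]], [1, [0, 0, 78], [0, 0, 0]], [1, [0, 0, 88], [0, 0, 0]], [1, [0, 0, 94], [0, 0, 0]], [1, [0, 0, 96], [0, 0, 0]], [1, [0, 0, 96], [0, 0, 0]]])

```text
time_s: 3.0
tcp_pos: [0.4534, 0.1613, 0.0043]
eef_rot: [-179.9, 0.1, -98.0]
contact_force: [0.4, -0.8, 0.3]
gripper_width: 0.0874
gripper_force: 0.0
```

Request:
carry_out(deltas=[[0.2, [0, 0, 0], [0, 0, 0]], [0.2, [0, 0, 0], [0, 0, 0]], [0.2, [0, 0, 0], [0, 0, 0]], [0.2, [0, 0, 0], [0, 0, 0]], [0.2, [0, 0, 0], [0, 0, 0]], [0.2, [0, 0, 0], [0, 0, 0]], [0.2, [0, 0, 0], [0, 0, 0]], [0.2, [0, 0, 0], [0, 0, 0]]], squeeze=15)

```text
time_s: 3.8
tcp_pos: [0.4528, 0.1607, 0.0035]
eef_rot: [180.0, -0.0, -98.0]
contact_force: [0.3, 1.0, -0.3]
gripper_width: 0.029
gripper_force: 0.0
```

Request:
carry_out(deltas=[[0, [0, 0, 0], [0, 0, 0]], [0, [0, 0, 0], [0, 0, 0]], [0, [0, 0, 0], [0, 0, 0]], [0, [0, 0, 0], [0, 0, 0]], [0, [0, 0, 0], [0, 0, 0]]], squeeze=20)

```text
time_s: 4.3
tcp_pos: [0.4528, 0.1607, 0.0035]
eef_rot: [180.0, -0.0, -98.0]
contact_force: [-0.2, 0.4, -0.7]
gripper_width: 0.0257
gripper_force: 20.0
```

Gripped at 25.7 mm, which matches the 26 mm handle. I'm lifting it and taking a look.

Request:
carry_out(deltas=[[0, [0, 0, -8], [0, 0, 0]], [0, [0, 0, -25], [0, 0, 0]], [0, [0, 0, -50], [0, 0, 0]], [0, [0, 0, -80], [0, 0, 0]], [0, [0, 0, -110], [0, 0, 0]], [0, [0, 0, -140], [0, 0, 0]], [0, [0, 0, -150], [0, 0, 0]], [0, [0, 0, -150], [0, 0, 0]]])

```text
time_s: 5.1
tcp_pos: [0.4535, 0.1613, 0.1554]
eef_rot: [-179.9, 0.2, -98.0]
contact_force: [0.2, -0.1, -1.3]
gripper_width: 0.0259
gripper_force: 20.0
```

Run:
```python
from h import *
p,d=r.capture("top"); q,e=r.capture("scene"); s=r.get_state(); print(s["tcp_pos"],s["eef_rot"],s["gripper_width"])
np.save("top1.npy",d);np.save("scene1.npy",e)
w=np.zeros((600,640,3),np.uint8); w[:240]=cv2.resize(p[190:280,80:320],(640,240)); w[240:,:640]=cv2.resize(q[80:260,100:420],(640,360))
cv2.imwrite("pics/lift.png",w[:,:,::-1])
```

```text
[0.4522322  0.16045747 0.15293247] [ 1.79955005e+02 -9.78401997e-03 -9.79865292e+01] 0.02582539747651709
```

View pics/lift.png

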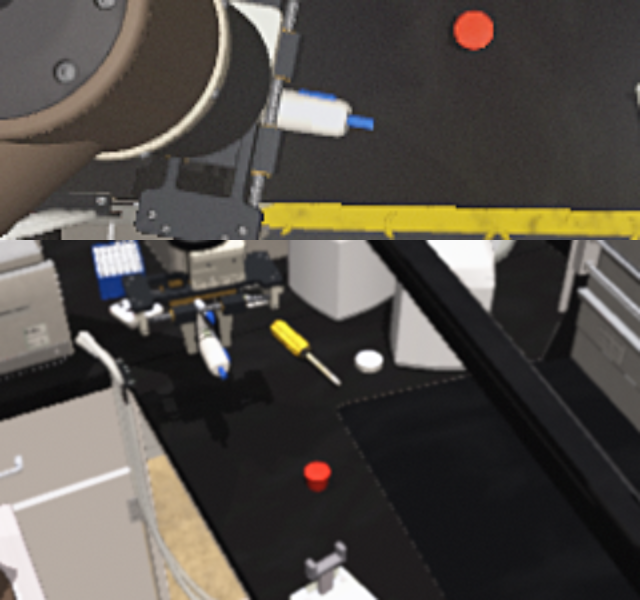

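The pipette is held in the fingers, with the handle at crop (310,113) and the button at (370,124) in the top view. I'll check its tilt from depth.

Run:
```python
from h import *
pts=[(188,230),(192,231),(196,232),(200,233),(204,234),(207,234.5)]
for t,s in((0,"top0.npy"),(1,"top1.npy")):
    q=pts if t else [(191,234),(196,235),(201,236),(206,237),(211,238)]
    print(bydepth("top",q,np.load(s)).round(4))
b=onplane("top",[(219.9-.3,236.1-.3)],.1635); print("button",b)
K,D,V=cal("top")
w=np.array([[.4533,-.3+.03,.08]]);print(cv2.Rodrigues(V[:3,:3])[0].ravel())
```

```text
[[0.4534 0.1506 0.0264]
 [0.4512 0.1386 0.0287]
 [0.4492 0.127  0.0295]
 [0.4472 0.1154 0.0295]
 [0.4451 0.1038 0.0306]]
[[0.45   0.1322 0.1801]
 [0.4483 0.1243 0.1811]
 [0.4465 0.1165 0.1814]
 [0.4448 0.1088 0.1813]
 [0.4431 0.101  0.182 ]
 [0.4423 0.0954 0.181 ]]
button [[0.4416234  0.07278856 0.1635    ]]
[ 2.16607563 -2.11571733  0.1969849 ]
```

Request:
carry_out(deltas=[[0, [12, -2, 0], [0, 0, 0]], [0, [40, -7, 0], [0, 0, -0.03]], [0, [80, -15, 0], [0, 0, -0.06]], [0, [120, -23, 0], [0, 0, -0.09]], [0, [160, -30, 0], [0, 0, -0.12]], [0, [200, -38, 0], [0, 0, -0.15]], [0, [240, -45, 0], [0, 0, -0.18]], [0, [280, -53, 0], [0, 0, -0.21]], [0, [320, -60, 0], [0, 0, -0.24]], [0, [360, -68, 0], [0, 0, -0.27]], [0, [395, -75, 0], [0, 0, -0.3]], [0, [415, -78, 0], [0, 0, -0.32]]])

```text
time_s: 6.4
tcp_pos: [0.4711, -0.2637, 0.1517]
eef_rot: [179.8, 0.1, -79.7]
contact_force: [0.3, -0.5, -0.6]
gripper_width: 0.0261
gripper_force: 20.0
```

```bash
python3 -c "
from h import *
s=r.get_state(); print(s['tcp_pos'],s['eef_rot'],s['gripper_width'])"
```

```text
[ 0.47114641 -0.26373596  0.15174767] [ 1.79821974e+02  5.41452306e-02 -7.96731753e+01] 0.026115029759504593
```

Request:
carry_out(deltas=[[0, [9, 1, 10], [0, 0, -0.007]], [0, [9, 1, 25], [0, 0, -0.007]], [0, [9, 1, 40], [0, 0, -0.007]], [0, [9, 1, 50], [0, 0, -0.007]], [0, [9, 1, 50], [0, 0, -0.007]], [0, [9, 1, 50], [0, 0, -0.007]]])

```text
time_s: 7.0
tcp_pos: [0.4731, -0.2699, 0.1033]
eef_rot: [179.9, 0.0, -79.2]
contact_force: [-0.8, 1.0, -0.1]
gripper_width: 0.0259
gripper_force: 20.0
```

Run:
```python
from h import *
p,d=r.capture("top"); q,e=r.capture("scene"); s=r.get_state(); print(s["tcp_pos"],s["eef_rot"],s["gripper_width"])
np.save("top2.npy",d);np.save("scene2.npy",e)
w=np.zeros((600,800,3),np.uint8); w[:300]=cv2.resize(p[195:270,260:460],(800,300)); w[300:,:600]=cv2.resize(q[210:320,190:410],(600,300))
cv2.imwrite("pics/over.png",w[:,:,::-1])
```

```text
[ 0.47367229 -0.26999553  0.10411435] [-1.79956344e+02 -2.66446496e-02 -7.91954148e+01] 0.02566447370936005
```

View pics/over.png

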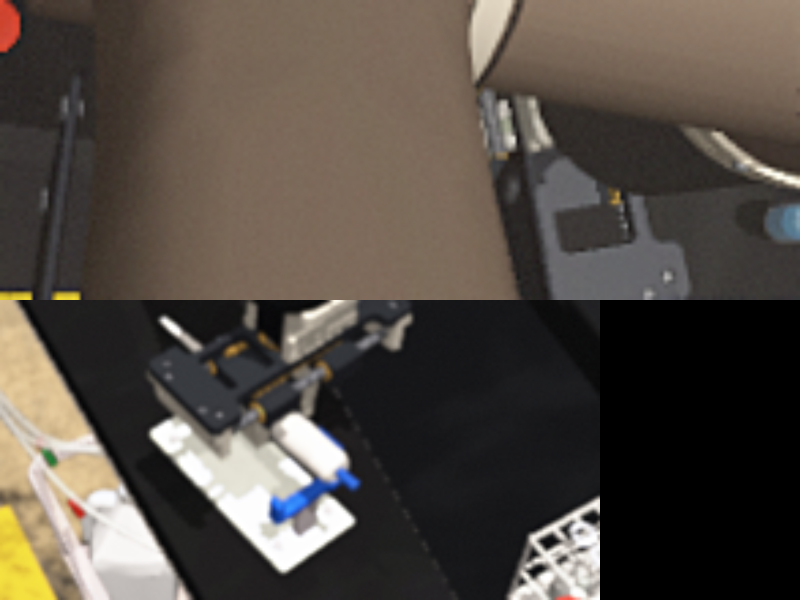

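The top view is blocked by the arm. The scene view shows the handle above the blue saddle, with the button end at crop (355,484), the blue cheeks near (280,508) and (330,470), and the nozzle tip at (163,320). I'll check these numerically.

Run:
```python
from h import *
f=lambda q:(190+q[0]*220/600-.3,210+(q[1]-300)*110/300-.3)
print("button",onplane("scene",[f((355,484))],.114), "tip",onplane("scene",[f((163,320))],.105))
O=np.array([.4687,-.2401]);t=np.radians(100.8);R=np.array([[np.sin(t),np.cos(t)],[-np.cos(t),np.sin(t)]])
print("expected",O+R@[-.001,-.121],O+R@[-.001,.118])
# rest in its estimated frame, from scene depth before the pipette came
d=np.load("scene0.npy");V,U=np.mgrid[225:310,235:330];q=np.c_[U.ravel(),V.ravel()].astype(float)
dd,M=ray("scene",q);z=d[225:310,235:330].ravel();P=((dd*z[:,None]-M[:3,3])@M[:3,:3])[z>0]
L=np.c_[(P[:,:2]-O)@R,P[:,2]]*1000
for nm,m in(("grey",(abs(L[:,1]-70)<25)&(L[:,2]>64)),("blue",(abs(L[:,1]+70)<25)&(L[:,2]>64)),("base",(abs(L[:,2]-8)<4)&(abs(L[:,0])<60)&(abs(L[:,1])<110))):
    print(nm,m.sum(),L[m].min(0).round(1),L[m].max(0).round(1),L[m].mean(0).round(1))
```

```text
button [[ 0.49378137 -0.35284787  0.114     ]] tip [[ 0.44485623 -0.12857973  0.105     ]]
expected [ 0.49039085 -0.35914414] [ 0.44560672 -0.12437749]
grey 57 [-27.3  58.5  64.1] [25.4 72.6 79.6] [-1.3 65.4 72.3]
blue 73 [-38.7 -80.2  64.3] [ 38.2 -64.8  80.7] [ -1.9 -73.9  72.3]
base 1819 [-59.4 -99.7   4. ] [ 58.3 107.8  11.9] [-3.6 -5.   8.2]
```

Request:
carry_out(deltas=[[0, [0, 0, 8], [0, 0, 0]], [0, [0, 0, 18], [0, 0, 0]], [0, [0, 0, 26], [0, 0, 0]], [0, [0, 0, 32], [0, 0, 0]], [0, [0, 0, 35], [0, 0, 0]], [0, [0, 0, 37], [0, 0, 0]], [0, [0, 0, 38], [0, 0, 0]], [0, [0, 0, 39], [0, 0, 0]], [0, [0, 0, 39.5], [0, 0, 0]], [0, [0, 0, 39.5], [0, 0, 0]]])

```text
time_s: 8.1
tcp_pos: [0.4733, -0.2701, 0.0642]
eef_rot: [-180.0, -0.0, -79.2]
contact_force: [-0.8, 0.7, -0.8]
gripper_width: 0.0259
gripper_force: 20.0
```

Request:
carry_out(deltas=[[0, [0, 0, 0.3], [0, 0, 0]], [0, [0, 0, 0.6], [0, 0, 0]], [0, [0, 0, 0.6], [0, 0, 0]]])

```text
time_s: 8.4
tcp_pos: [0.4733, -0.2701, 0.0635]
eef_rot: [-180.0, -0.0, -79.2]
contact_force: [0.4, 0.2, -0.4]
gripper_width: 0.0257
gripper_force: 20.0
```

Request:
carry_out(deltas=[[0, [0, 0, 0.4], [0, 0, 0]], [0, [0, 0, 0.4], [0, 0, 0]]])

```text
time_s: 8.6
tcp_pos: [0.4733, -0.2701, 0.0635]
eef_rot: [-180.0, -0.0, -79.2]
contact_force: [-1.5, 1.5, 5.2]
gripper_width: 0.026
gripper_force: 20.0
```

Request:
carry_out(deltas=[[0, [0, 0, 0.4], [0, 0, 0]], [0, [0, 0, 0.4], [0, 0, 0]]])

```text
time_s: 8.8
tcp_pos: [0.4733, -0.2701, 0.0635]
eef_rot: [-180.0, -0.0, -79.2]
contact_force: [-2.5, 3.5, 9.1]
gripper_width: 0.026
gripper_force: 20.0
```

Run:
```python
from h import *
q,e=r.capture("scene"); s=r.get_state(); print(s["tcp_pos"],s["contact_force"],s["moment"])
cv2.imwrite("pics/low.png",cv2.resize(q[210:310,200:360],(800,500),interpolation=cv2.INTER_CUBIC)[:,:,::-1])
```

```text
[ 0.47330743 -0.27009693  0.06349759] [-3.46632998  2.66536369  8.92301725] [ 0.99683459  1.08133409 -0.01127447]
```

View pics/low.png

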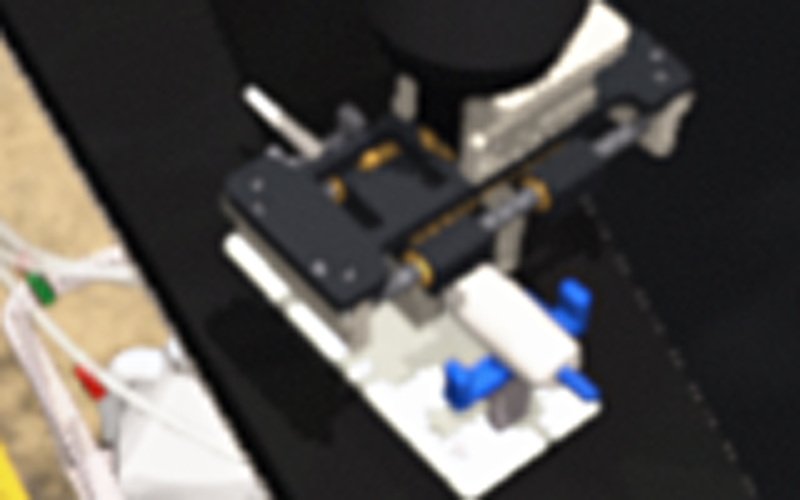

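The handle sits between the blue cheeks at (465,385) and (575,305), and the nozzle lies between the grey ones near (350,120). It is in contact, so I'm easing the pressure off and then opening.

Request:
carry_out(deltas=[[0, [0, 0, -0.5], [0, 0, 0]], [0, [0, 0, -0.6], [0, 0, 0]]], squeeze=6)

```text
time_s: 9.05
tcp_pos: [0.4733, -0.2701, 0.0635]
eef_rot: [-180.0, -0.0, -79.2]
contact_force: [-1.2, 2.1, 3.5]
gripper_width: 0.0257
gripper_force: 6.0
```

Request:
carry_out(deltas=[[0.35, [0, 0, 0], [0, 0, 0]], [0.5, [0, 0, 0], [0, 0, 0]], [0.7, [0, 0, 0], [0, 0, 0]], [0.8, [0, 0, 0], [0, 0, 0]], [0.8, [0, 0, 0], [0, 0, 0]], [0.8, [0, 0, 0], [0, 0, 0]], [0.8, [0, 0, 0], [0, 0, 0]]])

```text
time_s: 9.75
tcp_pos: [0.4732, -0.2701, 0.0633]
eef_rot: [-180.0, -0.0, -79.2]
contact_force: [-0.6, -0.1, 0.1]
gripper_width: 0.0686
gripper_force: 0.0
```

Request:
carry_out(deltas=[[0.8, [0, 0, -8], [0, 0, 0]], [0.8, [0, 0, -25], [0, 0, 0]], [0.8, [0, 0, -55], [0, 0, 0]], [0.8, [0, 0, -80], [0, 0, 0]], [0.8, [0, 0, -90], [0, 0, 0]], [0.8, [-40, -6, -90], [0, 0, 0]], [0.8, [-85, -12, -90], [0, 0, 0]], [0.8, [-130, -18, -90], [0, 0, 0]], [0.8, [-175, -24, -90], [0, 0, 0]], [0.8, [-220, -30, -90], [0, 0, 0]], [0.8, [-265, -36, -90], [0, 0, 0]], [0.8, [-300, -40, -90], [0, 0, 0]]])

```text
time_s: 10.95
tcp_pos: [0.4559, 0.0343, 0.1536]
eef_rot: [-180.0, 0.0, -79.2]
contact_force: [0.4, -0.5, 0.3]
gripper_width: 0.0701
gripper_force: 0.0
```

Run:
```python
from h import *
p,d=r.capture("top"); q,e=r.capture("scene"); s=r.get_state(); print(s["time_s"],s["tcp_pos"])
np.save("top3.npy",d)
w=np.zeros((600,800,3),np.uint8); w[:300]=cv2.resize(p[195:270,260:460],(800,300)); w[300:,:600]=cv2.resize(q[210:320,190:410],(600,300))
cv2.imwrite("pics/done.png",w[:,:,::-1])
```

```text
11.05 [0.45642869 0.03540924 0.15364898]
```

View pics/done.png

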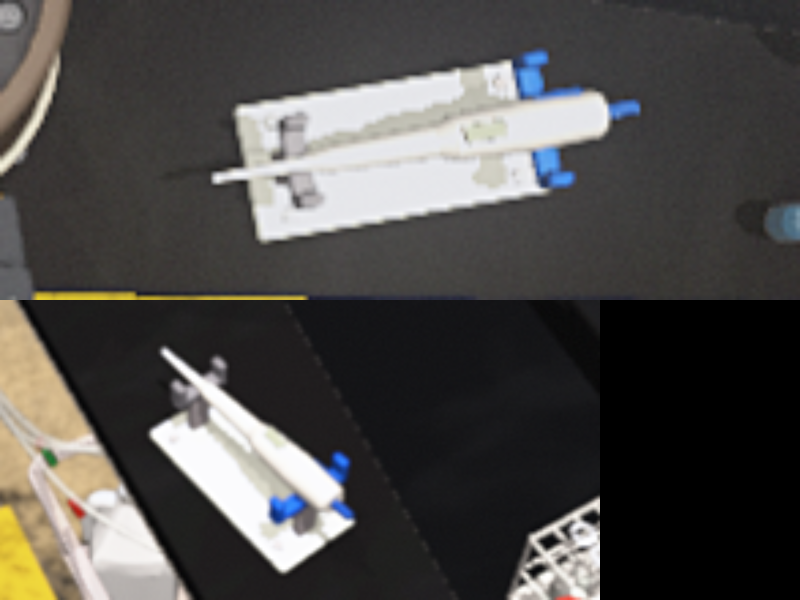

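The pipette lies in both saddles: nozzle tip at crop (213,179), button at (638,107), grey cheeks at (292,130) and (300,195), blue cheeks at (530,60) and (560,180). I'll check centring and level once more, then hand in.

Run:
```python
from h import *
f=lambda q:(260+q[0]/4-.4,195+q[1]/4-.4)
b=onplane("top",[f((638,107))],.074)[0];t=onplane("top",[f((213,179))],.065)[0]
O=np.array([.4687,-.2401]);a=np.radians(100.8);R=np.array([[np.sin(a),np.cos(a)],[-np.cos(a),np.sin(a)]])
lb,lt=(b[:2]-O)@R*1000,(t[:2]-O)@R*1000; print(lb,lt)
print(bydepth("top",[f(q) for q in[(300,165),(370,155),(480,135),(560,118),(590,113)]],np.load("top3.npy")).round(4))
if abs(lb[1]+121)<10 and abs(lt[1]-118)<10: print(r.close_job())
```

```text
[  -2.60832066 -123.51232114] [ -1.37886838 118.15640061]
[[ 0.4537 -0.1721  0.0678]
 [ 0.4595 -0.2095  0.0749]
 [ 0.4706 -0.2671  0.0874]
 [ 0.4806 -0.3113  0.0893]
 [ 0.4835 -0.3276  0.0907]]
the job is handed in; nothing more can be done
None
```

The pipette lies level on the rest and the job is handed in at about 11 s: handle in the blue saddle, nozzle in the grey, centred to within about 3 mm, gripper clear, and the screwdriver never approached.

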